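# Drive a self-tapping screw home to fasten the cassette rack

## Task

Finish fastening the small cassette rack to its plywood board: take the red-handled socket driver from its blue stand, fit it over the square-headed brass screw at the right end of the rack, which still stands proud, and drive that screw clockwise until its flange sits fully home on the aluminium foot plate. The screw cuts its own thread, so lean on it firmly all the while you turn: with too little push it only spins and reams out the hole, with too much the board splits, and do not keep turning once it is home. Then put the driver back upright in its stand, touch the screw with the driver only, and leave everything else on the bench where it is.

Things in the scene. Friction and masses are not known exactly. Their poses are not given: they have to be found in the camera images.
- driver: Socket driver, 98 mm long, 0.1 to 0.2 kg, standing upright in the stand. Origin: centre of its lower end (socket mouth), z up along it. z 0-20 mm: steel socket, 29 x 29 mm outside, with a 19 mm square hole 15 mm deep opening downward, chamfered; z 20-41: round shank 15 mm thick; z 41-96: red handle. Hole, socket and handle flats are parallel to x and y, so it fits the screw at any quarter turn.
- driver_grip (a point): Middle of the driver's red handle, 68.5 mm above its lower end: a square bar 30 x 30 mm, 55 mm long, gripped across two flats. Let go on the screw, the driver stays standing there by itself, so it can be regripped.
- stand: Fixed blue block 62 x 62 x 32 mm with a square well 44 x 44 mm, 25 mm deep, open at the top (well floor 7 mm above the bench). Origin: centre of its underside. The driver stands loosely in the well at any yaw, so its origin is then 7 mm above the stand's origin.
- screw: The proud brass screw, upright. Origin: centre of the underside of its flange, 40 mm above the bench at the start, 6 mm above the aluminium plate. Flange: disc 26 mm across, 2.5 mm thick; on it the square head 16 x 16 mm, 8 mm tall, flats parallel to x and y, with a 5 mm cone on top as a lead-in. Fully fitted, the driver's lower end rests on the flange, 2.5 mm above this origin.
- screw_top (a point): Tip of the screw's head, 15.5 mm above the screw's origin. Pressed down with more than about 17 N (20 to 25 N is right; above 30 N the board splits) and turned clockwise seen from above, the screw bites and sinks 8 mm a turn, so about 2/3 to 3/4 of a turn brings it home; below 17 N it spins on the spot. It turns easily (under 0.05 N m).
- screw_depth (a joint): How far the screw has sunk from its start, m: 0 at the start, 0.006 with the flange home on the plate.
- screw_slip (a joint): Angle that the screw has spun without biting, rad, positive clockwise from above, 0 at the start; pushed too lightly, or turned on after it is home, it grows. More than a quarter turn ruins the hole.
- mount: Four sprung feet under the plywood board: 100 x 150 mm (x, y), top 31 mm above the bench, with a 3 mm plate on it. Origin: centre of its outline at bench level. Proud screw at y = -45 mm, a second one, home, at y = +57; between (y -12 to 42) the white rack, top 68 mm high. Pushed down, the board holds rigidly up to 2 to 30 N (hidden, differs each time), then gives 1 mm per 2.5 N, up to 10 mm.
- mouse: Black computer mouse, 112 x 57 x 39 mm, loose bystander. Origin: centre of its underside.
- timer: White bench timer standing on its foot, 32 x 66 x 67 mm, loose bystander. Origin: centre of its underside.
- usb_stick: Black USB stick, 18 x 52 x 8 mm, loose bystander. Origin: centre of its underside.
- cassette_a: White plastic cassette, 29 x 41 x 6 mm, loose bystander. Origin: centre of its underside.
- cassette_b: Orange plastic cassette, 29 x 41 x 6 mm, loose bystander. Origin: centre of its underside.

How it is judged:
On the way, in this order (a step that is already met when the one before it is completed fails the run):
1. the driver sits on the proud screw, its socket fully down over the square head (horizontal distance between driver and screw below 0.004 m and z of driver in the frame of screw below 0.006 m and angle between driver's own z axis and vertical below 0.15 rad), for 0.1 s.
2. the screw is driven home (within 1.5 mm of the plate) (value of joint screw_depth above 0.0045 m), for 0.1 s.
At the end, for the whole second after the job is handed in: The screw's flange is within 1.5 mm of home on the plate, and the driver stands upright (within 7 degrees), at rest, down in the well of its stand, released (value of joint screw_depth above 0.0045 m and horizontal distance between driver and stand below 0.015 m and z of driver in the frame of stand below 0.01 m and angle between driver's own z axis and vertical below 0.12 rad and linear speed of driver below 0.02 m/s); the robot touches nothing.
It fails at once if the screw is pressed with more than 30 N: the board splits (contact force between screw and anything else above 30 N).
It fails at once if the screw spins more than a quarter turn without biting: the hole is reamed out (value of joint screw_slip above 1.57 rad or value of joint screw_slip below -1.57 rad).
It fails at once if the fingers touch the screw itself (contact force between the fingers and screw above 1 N).
It fails at once if a bystander is moved by more than 30 mm (distance of any of mouse, cassette_a, cassette_b, timer, usb_stick from where it was at the start of the episode above 0.03 m).
It also fails if it takes over 72 s, if anything falls off the work surface, if the arm or the gripper's body presses on something with over 40 N, if the wrist force passes 120 N, or if a joint passes its speed limit or range.

## Robot

A 7-joint arm with a two-finger parallel gripper is mounted at the origin on a cart in front of the work surface, level with it; the furniture and walls round the work are solid. World frame = base frame: x ahead of the robot, y to its left, z up, the work surface at z = 0. Lengths are in m, angles in rad, forces in N, time in s.
With the tool pointing down it reaches from about 0.425 to 0.925 m from the base axis. Payload 6.8 kg.
Tool frame: the origin (TCP) lies at the very end of the fingers, on their centre line; the grasp point (between the pads) lies 19 mm behind it (bot.grasp_offset is the distance from the TCP to the grasp point, in m); z points along the fingers, y is the direction in which the jaws open and shut (so a half turn about z gives the same grasp; the last joint's range is limited). The gripper opens to 85 mm and grips with 20 to 120 N. Pads are 22 mm wide; open, the fingers measure 114 mm over their backs; the gripper's body (76 mm by 85 mm) begins 54 mm behind the grasp point. The pads swing forward as they close: fully open they stand 13 mm farther back than shut.
Start: joints at [0.993, 0.477, 0.022, 1.555, -0.011, 1.109, -0.083], TCP at [0.306, -0.602, 0.231] pointing down, gripper open.
Joint ranges: [-2.96, 2.96], [-0.34, 2.1], [-1.41, 1.46], [0.24, 2.44], [-1.37, 4.51], [0.17, 1.92], [-2.96, 2.96]. Speed limits (rad/s): [2.39, 2.39, 3.14, 3.14, 3.14, 3.14, 3.14].

## Interface

Orientations are given as a unit quaternion [w, x, y, z].
In Python, from station import monitor, cams, bot, finder gives the robot as it stands.
- The arm moves only by the tool jog_arm, never from a script. Its argument "plan" is a list of rows, each an object of numbers: "x", "y", "z": the shift along the tool's x, y, z as a fraction of full scale; "wx", "wy", "wz": the turn, a rotation vector about the tool's x, y, z as a fraction of full scale. A call has 1 to 12 rows; each row is the pose to reach, as a shift and turn from the pose measured when the call began, along the tool's axes at that moment, turning the shorter way round; what a row does not reach only later rows make up. Full scale, the value 1, is 20 cm for a shift and 180 degrees for a turn. A row lasts 1/12 s, in which the tool goes at most 41.7 mm and 7.16 degrees, less where a joint would pass 70% of its speed; a pose out of reach is approached as far as the arm can. A call with a number of a shift or a turn outside -1 to 1 is refused whole. A call with a gripper value outside its range is refused whole. "hand" is the opening, from -1 (shut) to 1 (fully open), set as the call begins (left out, the last holds). The fingers move at their own pace and stop on an object; "grip_force" is the grip in N (left out, the last holds). Time passes only in rows, so rows that repeat a pose let the fingers close. It gives the time, the measured TCP pose, the force and the opening at its end, in the units of the state.
- monitor.get_obs(): the state, without advancing time (a new reading comes with each control period).
- cams.read_camera(name): name is "scene" or "top"; returns the picture (384x512x3 uint8, red, green, blue); there is no depth.
- cams.get_calibration(name): a dict with "fx", "fy", "cx", "cy" (pixels), "extrinsics" (4x4, takes a point from world to camera coordinates). Camera axes: x right, y down, z forward; pixel columns grow to the right and rows downward; lengths in m; the calibration is good to about 2 mm. A picture is of the moment at which its call begins. get_calibration takes no time and is no camera call.
- bot.hand_in(): hands the job in, once; it reports no verdict.
Trained networks look in the newest picture that a camera, given by its name, has taken for a name from the list of things; names that differ only in an ending like _2 or _b are one class to them, and where a whole thing is asked for, a point or a joint stands for the part that bears it (a point fixed in the world has none). Each returns a list of dicts, best first, with "confidence" (0 to 1); they miss things now and then, are a little off and sometimes report something else, mostly with a low value. They report only what shows in the picture. A call takes as long as a camera call.
- finder.find_in(camera, target): "bbox" ([left, top, width, height] in pixels, round what is visible of it).
- finder.place_of(camera, target): "location" ([column, row] in pixels: a listed point, or the origin of a listed thing).
The state is a dict: "t": time; "q": joint angles; "joint_vel": joint speeds; "joint_torque": joint torques, N m; "eef_pos": TCP position; "tool_rot": TCP orientation; "contact_force": force on the tool from outside, world axes, zero at the start; "torque": the same for the moment, N m; "gripper_width": opening from 0.0 (shut) to 1.0 (fully open).
Only numpy, scipy, OpenCV 4.12 (cv2) and the standard library are available. Lean on these libraries where they do the work, as an engineer would, in place of code of your own. Each camera call takes 0.05 s, during which the arm holds its last target. There are 200 camera calls.

## Working session

There is one attempt and no reset: what is moved stays moved. The work goes in short steps, Python scripts to look and compute and a tool call to move; the robot and the scene stay as the last step left them, time stands still between calls to the robot, and variables do not carry over. Pictures are saved under pics/ and viewed, about 8 in all and at most 12, crops included, and the job is handed in when it is done.

Besides the shell and the picture viewer there is one more tool, called by a JSON object that holds its "name" and its "arguments". jog_arm: Moves the arm, as the interface text tells. Shift numbers are shares of 20 cm and turn numbers shares of 180 degrees, none past 1 either way. Its arguments: {"type":"object","properties":{"plan":{"type":"array","items":{"type":"object","properties":{"x":{"type":"number","minimum":-1,"maximum":1},"y":{"type":"number","minimum":-1,"maximum":1},"z":{"type":"number","minimum":-1,"maximum":1},"wx":{"type":"number","minimum":-1,"maximum":1},"wy":{"type":"number","minimum":-1,"maximum":1},"wz":{"type":"number","minimum":-1,"maximum":1}}}},"hand":{"type":"number"},"grip_force":{"type":"number"}},"required":["plan"]}

```bash
mkdir -p pics; cat > h.py <<'E'
import numpy as np, cv2
from station import monitor, cams, bot, finder
def cal(n):
    c=cams.get_calibration(n); K=np.array([[c['fx'],0,c['cx']],[0,c['fy'],c['cy']],[0,0,1.]]); return K,np.array(c['extrinsics'])
def ray(n,px):
    K,E=cal(n); R,t=E[:3,:3],E[:3,3]; o=-R.T@t; d=R.T@np.linalg.inv(K)@np.array([px[0],px[1],1.]); return o,d/np.linalg.norm(d)
def onz(n,px,z):
    o,d=ray(n,px); return o+d*(z-o[2])/d[2]
def tri(a,b):
    A=0;B=0
    for n,p in (('scene',a),('top',b)):
        o,d=ray(n,p); M=np.eye(3)-np.outer(d,d); A=A+M; B=B+M@o
    return np.linalg.solve(A,B)
def proj(n,p):
    K,E=cal(n); c=E[:3,:3]@np.asarray(p)+E[:3,3]; u=K@c; return u[:2]/u[2]
def snap(n,f):
    im=cams.read_camera(n); cv2.imwrite('pics/'+f,im[:,:,::-1]); return im
E
python3 - <<'E'
from h import *
a=snap('scene','s0.png'); b=snap('top','t0.png')
for n in('driver','driver_grip','stand','screw','screw_top','mount','mouse','timer','usb_stick','cassette_a'):
    r={c:finder.place_of(c,n)[:2] for c in('scene','top')}
    print(n,{c:[(np.round(x['location'],1).tolist(),round(x['confidence'],2)) for x in v] for c,v in r.items()}, np.round(tri(r['scene'][0]['location'],r['top'][0]['location']),4) if r['scene'] and r['top'] else '')
for c in('scene','top'):
    K,E=cal(c);print(c,K[0,0],(-E[:3,:3].T@E[:3,3]).round(3),E[2,:3].round(2))
o=monitor.get_obs();print({k:np.round(v,3) for k,v in o.items()}, bot.grasp_offset)
E
```

```text
driver {'scene': [([294.2, 236.2], 0.91)], 'top': [([317.4, 209.9], 0.67), ([320.2, 135.8], 0.56)]} [ 0.4273 -0.3624  0.0068]
driver_grip {'scene': [([289.0, 212.9], 0.97)], 'top': [([322.7, 206.1], 0.63)]} [ 0.4232 -0.3599  0.0717]
stand {'scene': [([291.8, 239.3], 0.79)], 'top': [([317.4, 207.6], 0.85)]} [ 0.4291 -0.3602 -0.0027]
screw {'scene': [([234.4, 208.3], 0.71), ([245.6, 199.0], 0.61)], 'top': [([240.3, 213.2], 0.71)]} [ 0.4086 -0.1923  0.0203]
screw_top {'scene': [([243.5, 194.9], 0.4)], 'top': [([240.9, 214.8], 0.69), ([324.9, 111.4], 0.5)]} [ 0.4132 -0.2037  0.0597]
mount {'scene': [([235.0, 205.8], 0.78), ([297.8, 238.7], 0.67)], 'top': [([303.9, 294.6], 0.73), ([225.3, 214.0], 0.66)]} [ 0.2734 -0.3271  0.1367]
mouse {'scene': [([230.7, 268.4], 0.87)], 'top': [([308.3, 296.3], 0.74)]} [ 0.25   -0.3429  0.0005]
timer {'scene': [([339.5, 217.0], 0.69)], 'top': [([317.0, 135.1], 0.63), ([313.8, 208.8], 0.44)]} [ 0.5924 -0.3655 -0.0118]
usb_stick {'scene': [([359.3, 209.7], 0.5)], 'top': [([322.4, 112.7], 0.48)]} [ 0.6454 -0.3812 -0.0076]
cassette_a {'scene': [([224.7, 243.5], 0.62), ([245.8, 194.6], 0.62)], 'top': [([272.4, 277.5], 0.75), ([322.2, 155.5], 0.49)]} [ 0.2905 -0.2698  0.0079]
scene 454.51583998897956 [-0.212 -0.959  0.597] [ 0.59  0.65 -0.48]
top 451.2440723071287 [ 0.346 -0.248  0.956] [ 0.12  0.01 -0.99]
{'t': np.float64(1.1), 'q': array([ 0.993,  0.477,  0.022,  1.555, -0.011,  1.109, -0.083]), 'joint_vel': array([-0.   ,  0.001, -0.001,  0.001, -0.001, -0.001, -0.001]), 'joint_torque': array([-0.0000e+00, -5.9633e+01,  1.6060e+00, -2.8155e+01,  1.2000e-02,
        2.0000e-03, -0.0000e+00]), 'eef_pos': array([ 0.306, -0.602,  0.231]), 'tool_rot': array([-0.   ,  0.973,  0.233, -0.   ]), 'contact_force': array([0.146, 0.494, 0.005]), 'torque': array([-0.039, -0.022,  0.001]), 'gripper_width': np.float64(1.0)} 0.0187
```

View pics/s0.png

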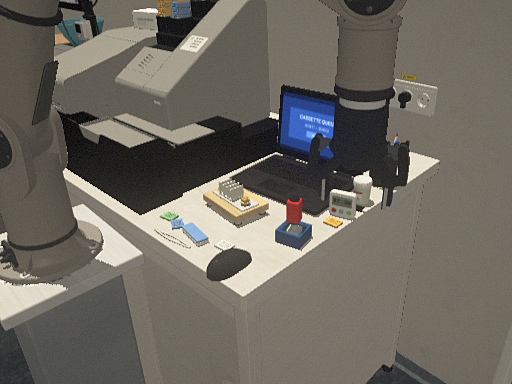

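View pics/t0.png

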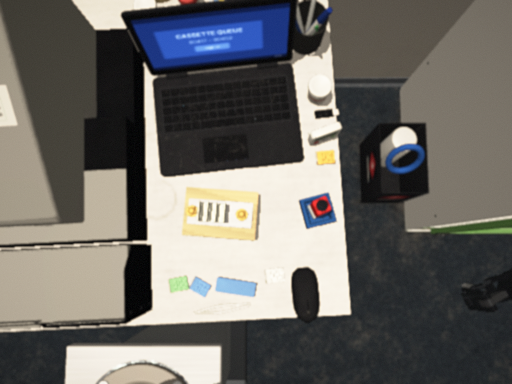

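The scene shows the driver in the stand at about (292,220) and the board at (237,205). In the top view the driver is at (320,206) and the proud screw at (241,214). Next I measure the yaws and enlarge the top view.

```bash
python3 - <<'E'
from h import *
b=cv2.imread('pics/t0.png'); a=cv2.imread('pics/s0.png')
cv2.imwrite('pics/z.png',np.vstack([cv2.resize(b[175:250,170:350],None,fx=4,fy=4,interpolation=cv2.INTER_CUBIC),cv2.resize(a[170:250,195:375],None,fx=4,fy=4,interpolation=cv2.INTER_CUBIC)[:290]]))
hsv=cv2.cvtColor(b,cv2.COLOR_BGR2HSV)
def rect(m,box,z,nm):
    mm=np.zeros_like(m);x0,y0,x1,y1=box;mm[y0:y1,x0:x1]=m[y0:y1,x0:x1]
    p=cv2.findNonZero(mm);r=cv2.minAreaRect(cv2.convexHull(p));c=cv2.boxPoints(r)
    w=np.array([onz('top',q,z) for q in c]);e=w[1]-w[0];f=w[2]-w[1]
    print(nm,r,'ctr',w.mean(0).round(4),'sides',np.linalg.norm(e).round(4),np.linalg.norm(f).round(4),'yaw',np.degrees(np.arctan2(e[1],e[0])).round(1))
H,S,V=cv2.split(hsv)
rect(((H>105)&(H<130)&(S>120)).astype('uint8'),(290,185,350,235),.032,'stand')
rect((((H<8)|(H>172))&(S>150)&(V>100)).astype('uint8'),(295,185,345,230),.10,'handle')
rect(((H>12)&(H<32)&(S>50)&(V>100)).astype('uint8'),(170,175,270,250),.031,'board')
rect(((H>12)&(H<32)&(S>170)).astype('uint8'),(230,200,252,226),.05,'screw')
E
```

```text
stand ((317.2780456542969, 210.2925567626953), (28.278474807739258, 29.3735408782959), 75.0685806274414) ctr [ 0.4248 -0.3594  0.032 ] sides 0.0606 0.058 yaw -75.1
handle ((320.5000305175781, 206.0), (16.54690170288086, 16.994115829467773), 63.43495178222656) ctr [ 0.4271 -0.3574  0.1   ] sides 0.0326 0.0314 yaw -63.5
board ((220.32647705078125, 213.25588989257812), (74.31891632080078, 48.62558364868164), 4.398705005645752) ctr [ 0.4192 -0.1601  0.031 ] sides 0.1004 0.1542 yaw -3.3Traceback (most recent call last):
  File "<stdin>", line 14, in <module>
  File "<stdin>", line 7, in rect
cv2.error: OpenCV(4.12.0) /io/opencv/modules/imgproc/src/convhull.cpp:143: error: (-215:Assertion failed) total >= 0 && (depth == CV_32F || depth == CV_32S) in function 'convexHull'
```

View pics/z.png

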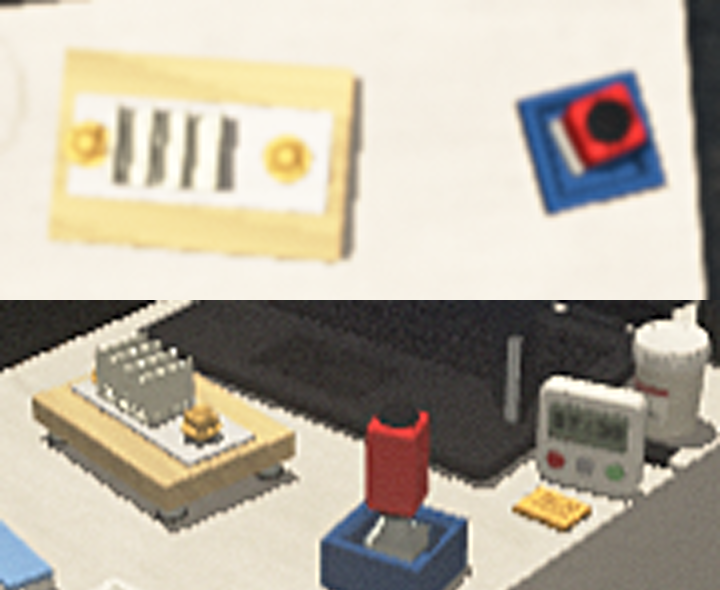

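{"name": "jog_arm", "arguments": {"plan": [{"x": 0.1, "y": -0.1, "wz": -0.04}, {"x": 0.2, "y": -0.2, "wz": -0.08}, {"x": 0.3, "y": -0.3, "wz": -0.12}, {"x": 0.45, "y": -0.4, "wz": -0.16}, {"x": 0.6, "y": -0.5, "wz": -0.2}, {"x": 0.75, "y": -0.6, "wz": -0.24}, {"x": 0.9, "y": -0.7, "wz": -0.28}, {"x": 0.95, "y": -0.75, "wz": -0.32}, {"x": 0.95, "y": -0.75, "wz": -0.36}, {"x": 0.95, "y": -0.75, "wz": -0.4}, {"x": 0.95, "y": -0.75, "wz": -0.44}, {"x": 0.95, "y": -0.75, "wz": -0.46}], "hand": 1}}

```text
invalid input at $.plan[0]: expected keys x, y, z, wx, wy, wz
```

```bash
cat >> h.py <<'E'
def yaw(o):
    w,x,y,z=o['tool_rot']; return np.degrees(np.arctan2(2*(x*y+w*z),1-2*(y*y+z*z)))
def rel(p,ps):
    o=monitor.get_obs(); y=np.radians(yaw(o)); d=np.array(p)-o['eef_pos']
    c,s=np.cos(y),np.sin(y); dw=(ps-np.degrees(y)+180)%360-180
    print('t',round(o['t'],2),'pos',o['eef_pos'].round(4),'rot',o['tool_rot'].round(3),'yaw',np.degrees(y).round(1),'q',o['q'].round(2),'F',o['contact_force'].round(1),'gw',round(o['gripper_width'],3))
    print('rel',np.round([(d[0]*c+d[1]*s)/.2,(d[0]*s-d[1]*c)/.2,-d[2]/.2],4),'wz',round(-dw/180,4))
E
python3 - <<'E'
from h import *
rel([.4255,-.3585,.17],195)
for z in(.0555,): print(onz('top',(240.9,214.8),z))
print('s',onz('scene',(243.5,194.9),.0555), 'grip',onz('top',(322.7,206.1),.0755),onz('scene',(289,212.9),.0755))
E
```

```text
t 1.1 pos [ 0.3056 -0.6019  0.2313] rot [-0.     0.973  0.233 -0.   ] yaw 26.9 q [ 0.99  0.48  0.02  1.56 -0.01  1.11 -0.08] F [0.1 0.5 0. ] gw 1.0
rel [ 1.0855 -0.8135  0.3065] wz -0.9338
[ 0.41382161 -0.20377279  0.0555    ]
s [ 0.41769588 -0.19761256  0.0555    ] grip [ 0.42916586 -0.36483381  0.0755    ] [ 0.41105189 -0.36037531  0.0755    ]
```

{"name": "jog_arm", "arguments": {"plan": [{"x": 0.1, "y": -0.1, "z": 0, "wx": 0, "wy": 0, "wz": -0.04}, {"x": 0.25, "y": -0.2, "z": 0, "wx": 0, "wy": 0, "wz": -0.08}, {"x": 0.4, "y": -0.3, "z": 0, "wx": 0, "wy": 0, "wz": -0.12}, {"x": 0.55, "y": -0.4, "z": 0, "wx": 0, "wy": 0, "wz": -0.16}, {"x": 0.7, "y": -0.5, "z": 0, "wx": 0, "wy": 0, "wz": -0.2}, {"x": 0.8, "y": -0.6, "z": 0, "wx": 0, "wy": 0, "wz": -0.24}, {"x": 0.9, "y": -0.7, "z": 0, "wx": 0, "wy": 0, "wz": -0.28}, {"x": 1, "y": -0.8, "z": 0, "wx": 0, "wy": 0, "wz": -0.32}, {"x": 1, "y": -0.8, "z": 0, "wx": 0, "wy": 0, "wz": -0.36}, {"x": 1, "y": -0.8, "z": 0, "wx": 0, "wy": 0, "wz": -0.4}, {"x": 1, "y": -0.8, "z": 0, "wx": 0, "wy": 0, "wz": -0.44}, {"x": 1, "y": -0.8, "z": 0, "wx": 0, "wy": 0, "wz": -0.47}], "hand": 1}}

```text
t: 2.1
eef_pos: [0.4116, -0.3685, 0.2315]
tool_rot: [0.0, 0.56, 0.829, -0.0]
contact_force: [-0.8, 0.3, 0.4]
gripper_width: 1.006
```

```bash
python3 - <<'E'
from h import *
rel([.4255,-.3585,.17],195)
E
```

```text
t 2.1 pos [ 0.4116 -0.3685  0.2315] rot [ 0.     0.56   0.829 -0.   ] yaw 111.9 q [ 0.9   0.3  -0.35  1.83  0.12  1.03  0.89] F [-0.8  0.3  0.4] gw 1.006
rel [0.0206 0.0832 0.3076] wz -0.4617
```

{"name": "jog_arm", "arguments": {"plan": [{"x": 0.02, "y": 0.08, "z": 0.05, "wx": 0, "wy": 0, "wz": -0.04}, {"x": 0.02, "y": 0.08, "z": 0.1, "wx": 0, "wy": 0, "wz": -0.08}, {"x": 0.02, "y": 0.08, "z": 0.15, "wx": 0, "wy": 0, "wz": -0.12}, {"x": 0.02, "y": 0.08, "z": 0.2, "wx": 0, "wy": 0, "wz": -0.16}, {"x": 0.02, "y": 0.08, "z": 0.25, "wx": 0, "wy": 0, "wz": -0.2}, {"x": 0.02, "y": 0.08, "z": 0.3, "wx": 0, "wy": 0, "wz": -0.24}, {"x": 0.02, "y": 0.08, "z": 0.3, "wx": 0, "wy": 0, "wz": -0.28}, {"x": 0.02, "y": 0.08, "z": 0.3, "wx": 0, "wy": 0, "wz": -0.32}, {"x": 0.02, "y": 0.08, "z": 0.3, "wx": 0, "wy": 0, "wz": -0.36}, {"x": 0.02, "y": 0.08, "z": 0.3, "wx": 0, "wy": 0, "wz": -0.4}, {"x": 0.02, "y": 0.08, "z": 0.3, "wx": 0, "wy": 0, "wz": -0.44}, {"x": 0.02, "y": 0.08, "z": 0.3, "wx": 0, "wy": 0, "wz": -0.4617}], "hand": 1}}

```text
t: 3.1
eef_pos: [0.4249, -0.3592, 0.1716]
tool_rot: [0.0, -0.133, 0.991, -0.0]
contact_force: [0.5, -1.2, 0.2]
gripper_width: 1.0
```

```bash
python3 - <<'E'
from h import *
rel([.4255,-.3585,.0565],195)
a=snap('scene','s1.png'); b=snap('top','t1.png')
cv2.imwrite('pics/z1.png',np.hstack([cv2.resize(a[120:260,230:350],None,fx=3.3,fy=3.3,interpolation=cv2.INTER_CUBIC),cv2.resize(b[140:280,250:370],None,fx=3.3,fy=3.3,interpolation=cv2.INTER_CUBIC)])[:, :792])
E
```

```text
t 3.1 pos [ 0.4249 -0.3592  0.1716] rot [ 0.    -0.133  0.991 -0.   ] yaw -164.7 q [ 1.09  0.42 -0.63  1.87  0.3   0.95  2.16] F [ 0.5 -1.2  0.2] gw 1.0
rel [-0.0038  0.0024  0.5754] wz 0.0019
```

View pics/z1.png

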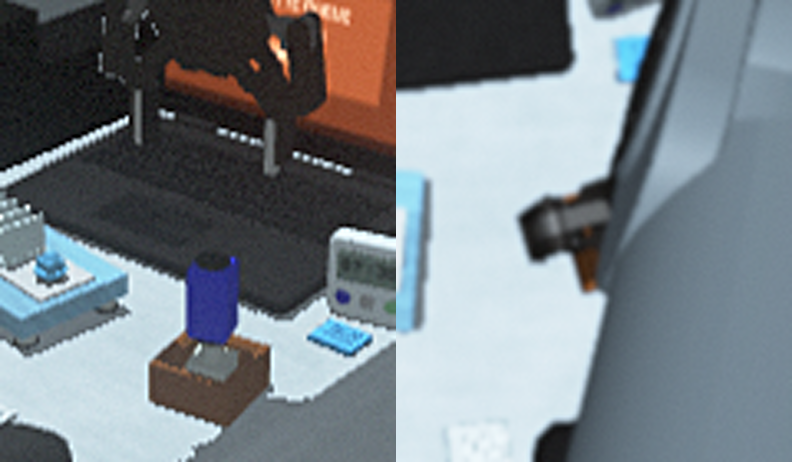

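Gripper is centred over the driver (the handle is at about (295,210) in the scene image), so I'm going down to grip it.

{"name": "jog_arm", "arguments": {"plan": [{"x": 0, "y": 0, "z": 0.1, "wx": 0, "wy": 0, "wz": 0}, {"x": 0, "y": 0, "z": 0.2, "wx": 0, "wy": 0, "wz": 0}, {"x": 0, "y": 0, "z": 0.3, "wx": 0, "wy": 0, "wz": 0}, {"x": 0, "y": 0, "z": 0.4, "wx": 0, "wy": 0, "wz": 0}, {"x": 0, "y": 0, "z": 0.48, "wx": 0, "wy": 0, "wz": 0}, {"x": 0, "y": 0, "z": 0.54, "wx": 0, "wy": 0, "wz": 0}, {"x": 0, "y": 0, "z": 0.575, "wx": 0, "wy": 0, "wz": 0}, {"x": 0, "y": 0, "z": 0.575, "wx": 0, "wy": 0, "wz": 0}], "hand": 1}}

```text
t: 3.87
eef_pos: [0.4243, -0.3588, 0.0553]
tool_rot: [-0.001, -0.13, 0.991, 0.001]
contact_force: [-0.6, 0.5, -0.1]
gripper_width: 0.998
```

{"name": "jog_arm", "arguments": {"plan": [{"x": 0, "y": 0, "z": 0, "wx": 0, "wy": 0, "wz": 0}, {"x": 0, "y": 0, "z": 0, "wx": 0, "wy": 0, "wz": 0}, {"x": 0, "y": 0, "z": 0, "wx": 0, "wy": 0, "wz": 0}, {"x": 0, "y": 0, "z": 0, "wx": 0, "wy": 0, "wz": 0}, {"x": 0, "y": 0, "z": 0, "wx": 0, "wy": 0, "wz": 0}, {"x": 0, "y": 0, "z": 0, "wx": 0, "wy": 0, "wz": 0}, {"x": 0, "y": 0, "z": 0, "wx": 0, "wy": 0, "wz": 0}, {"x": 0, "y": 0, "z": 0, "wx": 0, "wy": 0, "wz": 0}, {"x": 0, "y": 0, "z": 0, "wx": 0, "wy": 0, "wz": 0}, {"x": 0, "y": 0, "z": 0, "wx": 0, "wy": 0, "wz": 0}], "hand": -1, "grip_force": 100}}

```text
t: 4.7
eef_pos: [0.4246, -0.3591, 0.0563]
tool_rot: [-0.0, -0.13, 0.992, 0.0]
contact_force: [-1.2, -0.1, 5.7]
gripper_width: 0.347
```

```bash
python3 - <<'E'
from h import *
rel([.4255,-.3585,.0565],195)
a=snap('scene','s2.png')
cv2.imwrite('pics/z2.png',cv2.resize(a[150:260,220:350,::-1],None,fx=4,fy=4,interpolation=cv2.INTER_CUBIC))
print([ (finder.place_of('scene',n)[:1]) for n in('driver','driver_grip')], proj('scene',[.4249,-.3592,.007]),proj('scene',[.4249,-.3592,.0755]))
E
```

```text
t 4.7 pos [ 0.4246 -0.3591  0.0563] rot [-0.    -0.13   0.992  0.   ] yaw -165.1 q [ 1.02  0.58 -0.55  1.95  0.44  0.74  2.04] F [-1.2 -0.1  5.7] gw 0.347
rel [-0.0051  0.0017 -0.0011] wz -0.0004
[[{'location': [293.5, 237.4], 'confidence': 0.73}], [{'location': [291.0, 209.5], 'confidence': 0.87}]] [292.68960584 235.95972554] [292.93612856 210.42853768]
```

View pics/z2.png

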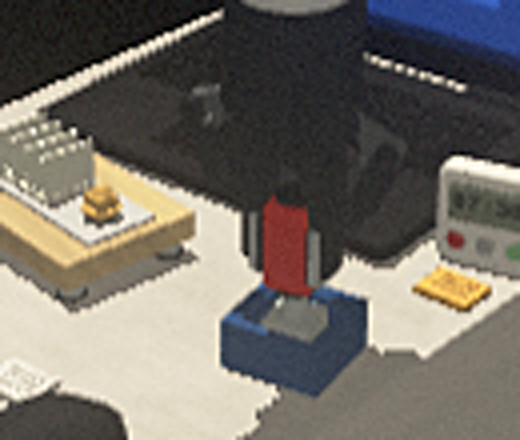

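{"name": "jog_arm", "arguments": {"plan": [{"x": 0, "y": 0, "z": -0.06, "wx": 0, "wy": 0, "wz": 0}, {"x": 0, "y": 0, "z": -0.14, "wx": 0, "wy": 0, "wz": 0}, {"x": 0, "y": 0, "z": -0.22, "wx": 0, "wy": 0, "wz": 0}, {"x": 0, "y": 0, "z": -0.3, "wx": 0, "wy": 0, "wz": 0}, {"x": 0, "y": 0, "z": -0.38, "wx": 0, "wy": 0, "wz": 0}, {"x": 0, "y": 0, "z": -0.4, "wx": 0, "wy": 0, "wz": 0}, {"x": 0, "y": 0, "z": -0.4, "wx": 0, "wy": 0, "wz": 0}]}}

```text
t: 5.43
eef_pos: [0.4254, -0.3596, 0.138]
tool_rot: [0.001, -0.13, 0.992, -0.001]
contact_force: [-0.2, -0.5, -1.9]
gripper_width: 0.346
```

```bash
python3 - <<'E'
from h import *
rel([.415,-.2042,.125],176.7)
E
```

```text
t 5.43 pos [ 0.4254 -0.3596  0.138 ] rot [ 0.001 -0.13   0.992 -0.001] yaw -165.1 q [ 1.07  0.46 -0.61  1.9   0.34  0.88  2.12] F [-0.2 -0.5 -1.9] gw 0.346
rel [-0.1501  0.7643  0.065 ] wz 0.1013
```

{"name": "jog_arm", "arguments": {"plan": [{"x": -0.015, "y": 0.08, "z": 0, "wx": 0, "wy": 0, "wz": 0.02}, {"x": -0.03, "y": 0.18, "z": 0, "wx": 0, "wy": 0, "wz": 0.04}, {"x": -0.06, "y": 0.3, "z": 0, "wx": 0, "wy": 0, "wz": 0.06}, {"x": -0.08, "y": 0.42, "z": 0, "wx": 0, "wy": 0, "wz": 0.08}, {"x": -0.11, "y": 0.54, "z": 0, "wx": 0, "wy": 0, "wz": 0.1}, {"x": -0.13, "y": 0.65, "z": 0.03, "wx": 0, "wy": 0, "wz": 0.1013}, {"x": -0.145, "y": 0.73, "z": 0.05, "wx": 0, "wy": 0, "wz": 0.1013}, {"x": -0.15, "y": 0.7643, "z": 0.065, "wx": 0, "wy": 0, "wz": 0.1013}, {"x": -0.15, "y": 0.7643, "z": 0.065, "wx": 0, "wy": 0, "wz": 0.1013}, {"x": -0.15, "y": 0.7643, "z": 0.065, "wx": 0, "wy": 0, "wz": 0.1013}]}}

```text
t: 6.27
eef_pos: [0.4148, -0.2048, 0.1243]
tool_rot: [0.0, 0.029, 1.0, -0.001]
contact_force: [-0.9, -0.8, -1.1]
gripper_width: 0.347
```

```bash
python3 - <<'E'
from h import *
rel([.415,-.2042,.0917],176.7)
a=snap('scene','s3.png');r={}
for n in('driver','driver_grip','screw','screw_top'): r[n]=finder.place_of('scene',n)[:2]; print(n,[(np.round(x['location'],1),round(x['confidence'],2)) for x in r[n]])
o=monitor.get_obs();p=o['eef_pos']
print('proj drv origin',proj('scene',p-[0,0,.0493]),'grip',proj('scene',p+[0,0,.0192]),'screwtop',proj('scene',[.415,-.2042,.0555]),'px per m xy',(proj('scene',p+[.01,0,0])-proj('scene',p))*100,(proj('scene',p+[0,.01,0])-proj('scene',p))*100)
z=cv2.resize(a[120:230,180:300,::-1],None,fx=5,fy=5,interpolation=cv2.INTER_CUBIC)
cv2.imwrite('pics/z3.png',z)
E
```

```text
t 6.27 pos [ 0.4148 -0.2048  0.1243] rot [ 0.     0.029  1.    -0.001] yaw 176.7 q [ 0.85  0.34 -0.61  2.12  0.28  0.76  1.57] F [-0.9 -0.8 -1.1] gw 0.347
rel [-0.0011  0.0028  0.163 ] wz -0.0
driver [(array([247.3, 190.9]), 0.76), (array([357.9, 210.5]), 0.39)]
driver_grip [(array([242.3, 169. ]), 0.89)]
screw [(array([245.1, 199.8]), 0.64)]
screw_top [(array([242.7, 196. ]), 0.57)]
proj drv origin [244.41081857 189.19013609] grip [243.1807111  163.70957964] screwtop [244.42522095 196.18142552] px per m xy [ 314.21435427 -130.39814604] [-272.48221085 -126.48993305]
```

View pics/z3.png

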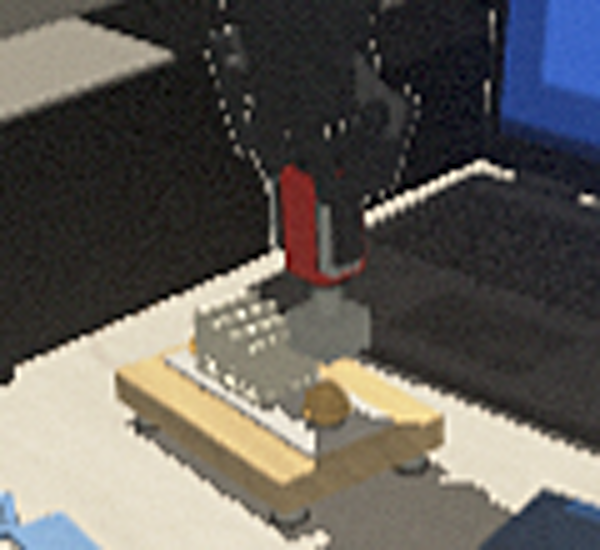

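```bash
python3 - <<'E'
from h import *
b=cv2.imread('pics/t0.png'); H,S,V=cv2.split(cv2.cvtColor(b,cv2.COLOR_BGR2HSV))
def cen(m,x0,y0,x1,y1):
    ys,xs=np.nonzero(m[y0:y1,x0:x1]); return np.array([xs.mean()+x0,ys.mean()+y0]),len(xs)
c,n=cen(V<70,312,196,334,218); print('cap',c,n,onz('top',c,.105))
d=onz('top',c,.105)-np.array([.4246,-.3591,.105]); a=np.radians(-165.1); print('offset along tool x',d[0]*np.cos(a)+d[1]*np.sin(a),'y',d[0]*np.sin(a)-d[1]*np.cos(a))
for s in(80,110,140,170):
    for x0 in (232,):
        c,n=cen((H>10)&(H<32)&(S>s),x0,204,252,226); print('screw',s,c,n,onz('top',c,.048))
t=snap('top','t3.png'); cv2.imwrite('pics/z4.png',cv2.resize(t[160:270,160:290,::-1],None,fx=4,fy=4))
E
```

```text
cap [322.10588235 205.96470588] 85 [ 0.426644   -0.35979483  0.105     ]
offset along tool x -0.001796610985438291 y -0.001197047733992628
screw 80 [241.35238095 214.23809524] 105 [ 0.41551993 -0.20431572  0.048     ]
screw 110 [241.44705882 214.36470588] 85 [ 0.41526368 -0.20450786  0.048     ]
screw 140 [241.6122449  214.18367347] 49 [ 0.41562929 -0.20483999  0.048     ]
screw 170 [nan nan] 0 [nan nan nan]<stdin>:4: RuntimeWarning: Mean of empty slice.
  ret = ret.dtype.type(ret / rcount)
```

View pics/z4.png

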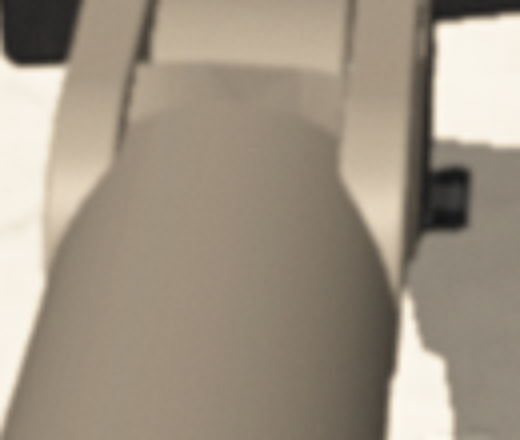

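{"name": "jog_arm", "arguments": {"plan": [{"x": 0.005, "y": 0.004, "z": 0.03, "wx": 0, "wy": 0, "wz": 0}, {"x": 0.005, "y": 0.004, "z": 0.06, "wx": 0, "wy": 0, "wz": 0}, {"x": 0.005, "y": 0.004, "z": 0.08, "wx": 0, "wy": 0, "wz": 0}, {"x": 0.005, "y": 0.004, "z": 0.09, "wx": 0, "wy": 0, "wz": 0}, {"x": 0.005, "y": 0.004, "z": 0.1, "wx": 0, "wy": 0, "wz": 0}, {"x": 0.005, "y": 0.004, "z": 0.11, "wx": 0, "wy": 0, "wz": 0}, {"x": 0.005, "y": 0.004, "z": 0.115, "wx": 0, "wy": 0, "wz": 0}, {"x": 0.005, "y": 0.004, "z": 0.12, "wx": 0, "wy": 0, "wz": 0}, {"x": 0.005, "y": 0.004, "z": 0.12, "wx": 0, "wy": 0, "wz": 0}]}}

```text
t: 7.32
eef_pos: [0.4142, -0.2043, 0.1006]
tool_rot: [0.001, 0.03, 1.0, -0.001]
contact_force: [0.0, -0.8, -1.0]
gripper_width: 0.346
```

{"name": "jog_arm", "arguments": {"plan": [{"x": 0.002, "y": 0.001, "z": 0.006, "wx": 0, "wy": 0, "wz": 0}, {"x": 0.002, "y": 0.001, "z": 0.012, "wx": 0, "wy": 0, "wz": 0}, {"x": 0.002, "y": 0.001, "z": 0.018, "wx": 0, "wy": 0, "wz": 0}, {"x": 0.002, "y": 0.001, "z": 0.024, "wx": 0, "wy": 0, "wz": 0}, {"x": 0.002, "y": 0.001, "z": 0.026, "wx": 0, "wy": 0, "wz": 0}, {"x": 0.002, "y": 0.001, "z": 0.026, "wx": 0, "wy": 0, "wz": 0}]}}

```text
t: 7.82
eef_pos: [0.4134, -0.204, 0.0952]
tool_rot: [0.001, 0.03, 1.0, -0.001]
contact_force: [-0.8, 0.3, -1.4]
gripper_width: 0.347
```

{"name": "jog_arm", "arguments": {"plan": [{"x": 0, "y": 0, "z": 0.006, "wx": 0, "wy": 0, "wz": 0}, {"x": 0, "y": 0, "z": 0.012, "wx": 0, "wy": 0, "wz": 0}, {"x": 0, "y": 0, "z": 0.018, "wx": 0, "wy": 0, "wz": 0}, {"x": 0, "y": 0, "z": 0.022, "wx": 0, "wy": 0, "wz": 0}, {"x": 0, "y": 0, "z": 0.022, "wx": 0, "wy": 0, "wz": 0}]}}

```text
t: 8.23
eef_pos: [0.4137, -0.2041, 0.0914]
tool_rot: [0.001, 0.03, 1.0, -0.001]
contact_force: [-3.9, 1.0, 12.3]
gripper_width: 0.349
```

{"name": "jog_arm", "arguments": {"plan": [{"x": 0.004, "y": 0, "z": 0.003, "wx": 0, "wy": 0, "wz": 0}, {"x": 0.004, "y": 0, "z": 0.0035, "wx": 0, "wy": 0, "wz": 0}, {"x": 0.004, "y": 0, "z": 0.0035, "wx": 0, "wy": 0, "wz": 0}, {"x": 0.004, "y": 0, "z": 0.0035, "wx": 0, "wy": 0, "wz": 0}]}}

```text
t: 8.57
eef_pos: [0.4135, -0.2041, 0.0916]
tool_rot: [0.001, 0.03, 1.0, -0.002]
contact_force: [-2.5, 0.5, 10.5]
gripper_width: 0.346
```

```bash
python3 - <<'E'
from h import *
rel([.4135,-.2041,.09],176.7)
for i in range(4):
    cams.read_camera('top');o=monitor.get_obs();print(o['eef_pos'].round(5),o['contact_force'].round(2))
E
```

```text
t 8.57 pos [ 0.4135 -0.2041  0.0916] rot [ 0.001  0.03   1.    -0.002] yaw 176.6 q [ 0.81  0.39 -0.58  2.15  0.34  0.69  1.52] F [-2.5  0.5 10.5] gw 0.346
rel [-0.0001 -0.0001  0.0078] wz -0.0005
[ 0.41349 -0.20407  0.09156] [-2.27  0.99 10.69]
[ 0.4135  -0.2041   0.09156] [-3.54  0.56 10.01]
[ 0.4135  -0.20411  0.09157] [-2.94  1.3  10.23]
[ 0.41349 -0.20412  0.09156] [-3.2   1.31  9.75]
```

{"name": "jog_arm", "arguments": {"plan": [{"x": 0.003, "y": 0, "z": 0.006, "wx": 0, "wy": 0, "wz": 0}, {"x": 0.003, "y": 0, "z": 0.0078, "wx": 0, "wy": 0, "wz": 0}, {"x": 0.003, "y": 0, "z": 0.0078, "wx": 0, "wy": 0, "wz": 0}, {"x": 0.003, "y": 0, "z": 0.0078, "wx": 0, "wy": 0, "wz": 0}]}}

```text
t: 9.1
eef_pos: [0.4136, -0.2041, 0.0911]
tool_rot: [0.001, 0.03, 1.0, -0.002]
contact_force: [-4.0, 1.2, 13.6]
gripper_width: 0.341
```

```bash
python3 - <<'E'
from h import *
rel([.4135,-.2041,.09],176.7)
for i in range(3):
    cams.read_camera('top');o=monitor.get_obs();print(o['eef_pos'].round(5),o['contact_force'].round(2))
E
```

```text
t 9.1 pos [ 0.4136 -0.2041  0.0911] rot [ 0.001  0.03   1.    -0.002] yaw 176.6 q [ 0.81  0.39 -0.58  2.15  0.34  0.69  1.51] F [-4.   1.2 13.6] gw 0.341
rel [ 0.0004 -0.0001  0.0054] wz -0.0005
[ 0.41358 -0.20408  0.09108] [-4.3   1.33 13.27]
[ 0.41356 -0.20409  0.09107] [-3.57  1.87 13.86]
[ 0.41359 -0.20409  0.09108] [-4.31  2.27 13.97]
```

{"name": "jog_arm", "arguments": {"plan": [{"x": 0, "y": 0, "z": 0.008, "wx": 0, "wy": 0, "wz": 0}, {"x": 0, "y": 0, "z": 0.012, "wx": 0, "wy": 0, "wz": 0}, {"x": 0, "y": 0, "z": 0.0154, "wx": 0, "wy": 0, "wz": 0}, {"x": 0, "y": 0, "z": 0.0154, "wx": 0, "wy": 0, "wz": 0}]}}

```text
t: 9.58
eef_pos: [0.4138, -0.2041, 0.0891]
tool_rot: [0.001, 0.03, 1.0, -0.003]
contact_force: [-5.6, 2.1, 18.6]
gripper_width: 0.347
```

```bash
python3 - <<'E'
from h import *
rel([.4135,-.2041,.09],176.7)
for i in range(3):
    cams.read_camera('top');o=monitor.get_obs();print(o['eef_pos'].round(5),o['contact_force'].round(2))
E
```

```text
t 9.58 pos [ 0.4138 -0.2041  0.0891] rot [ 0.001  0.03   1.    -0.003] yaw 176.6 q [ 0.81  0.39 -0.58  2.15  0.34  0.69  1.51] F [-5.6  2.1 18.6] gw 0.347
rel [ 0.0014 -0.0001 -0.0043] wz -0.0005
[ 0.4138  -0.20411  0.08919] [-5.74  2.43 17.69]
[ 0.4138  -0.20411  0.08922] [-5.64  2.53 18.56]
[ 0.41379 -0.20409  0.08922] [-5.98  1.68 17.69]
```

{"name": "jog_arm", "arguments": {"plan": [{"x": 0, "y": 0, "z": 0.009, "wx": 0, "wy": 0, "wz": 0}, {"x": 0, "y": 0, "z": 0.012, "wx": 0, "wy": 0, "wz": 0}, {"x": 0, "y": 0, "z": 0.014, "wx": 0, "wy": 0, "wz": 0}, {"x": 0, "y": 0, "z": 0.014, "wx": 0, "wy": 0, "wz": 0.02}, {"x": 0, "y": 0, "z": 0.014, "wx": 0, "wy": 0, "wz": 0.04}, {"x": 0, "y": 0, "z": 0.014, "wx": 0, "wy": 0, "wz": 0.06}, {"x": 0, "y": 0, "z": 0.014, "wx": 0, "wy": 0, "wz": 0.08}, {"x": 0, "y": 0, "z": 0.0144, "wx": 0, "wy": 0, "wz": 0.1}, {"x": 0, "y": 0, "z": 0.0148, "wx": 0, "wy": 0, "wz": 0.12}, {"x": 0, "y": 0, "z": 0.0152, "wx": 0, "wy": 0, "wz": 0.14}, {"x": 0, "y": 0, "z": 0.0156, "wx": 0, "wy": 0, "wz": 0.16}, {"x": 0, "y": 0, "z": 0.016, "wx": 0, "wy": 0, "wz": 0.18}]}}

```text
t: 10.73
eef_pos: [0.4141, -0.2025, 0.0873]
tool_rot: [0.002, 0.308, 0.951, -0.002]
contact_force: [-6.6, 6.5, 20.6]
gripper_width: 0.346
```

```bash
python3 - <<'E'
from h import *
rel([.4138,-.2041,.086],176.7)
for i in range(2):
    cams.read_camera('top');o=monitor.get_obs();print(o['eef_pos'].round(5),o['contact_force'].round(2),o['torque'].round(3))
E
```

```text
t 10.73 pos [ 0.4141 -0.2025  0.0873] rot [ 0.002  0.308  0.951 -0.002] yaw 144.1 q [ 0.7   0.37 -0.44  2.16  0.26  0.66  1.01] F [-6.6  6.5 20.6] gw 0.346
rel [-0.0032 -0.0074  0.0065] wz -0.1812
[ 0.41417 -0.20248  0.08734] [-6.28  7.85 20.5 ] [ 1.901  1.602 -0.026]
[ 0.41415 -0.20248  0.08733] [-6.61  6.84 20.47] [ 1.799  1.618 -0.066]
```

```bash
cat >> h.py <<'E'
import json
def turn(S,off,zc,degrow,n,zmode=1):
    o=monitor.get_obs(); y0=yaw(o); p=o['eef_pos']; a=np.radians(y0); c,s=np.cos(a),np.sin(a); out=[]
    for i in range(1,n+1):
        b=np.radians(y0-degrow*i); t=np.array(S)+off*np.array([np.cos(b),np.sin(b)]); d=t-p[:2]
        z=zc-zmode*degrow*i/360*.008
        out.append(dict(x=round((d[0]*c+d[1]*s)/.2,3),y=round((d[0]*s-d[1]*c)/.2,3),z=round((p[2]-z)/.2,4),wx=0,wy=0,wz=round(degrow*i/180,3)))
    print(json.dumps(out))
E
python3 - <<'E'
from h import *
turn([.4150,-.2032],.0018,.0860,5.4,12)
E
```

```text
[{"x": 0.003, "y": 0.0, "z": 0.0072, "wx": 0, "wy": 0, "wz": 0.03}, {"x": 0.003, "y": 0.001, "z": 0.0078, "wx": 0, "wy": 0, "wz": 0.06}, {"x": 0.003, "y": 0.002, "z": 0.0084, "wx": 0, "wy": 0, "wz": 0.09}, {"x": 0.003, "y": 0.003, "z": 0.009, "wx": 0, "wy": 0, "wz": 0.12}, {"x": 0.002, "y": 0.004, "z": 0.0096, "wx": 0, "wy": 0, "wz": 0.15}, {"x": 0.002, "y": 0.004, "z": 0.0102, "wx": 0, "wy": 0, "wz": 0.18}, {"x": 0.002, "y": 0.005, "z": 0.0108, "wx": 0, "wy": 0, "wz": 0.21}, {"x": 0.001, "y": 0.006, "z": 0.0114, "wx": 0, "wy": 0, "wz": 0.24}, {"x": 0.0, "y": 0.006, "z": 0.012, "wx": 0, "wy": 0, "wz": 0.27}, {"x": -0.0, "y": 0.007, "z": 0.0126, "wx": 0, "wy": 0, "wz": 0.3}, {"x": -0.001, "y": 0.007, "z": 0.0132, "wx": 0, "wy": 0, "wz": 0.33}, {"x": -0.002, "y": 0.008, "z": 0.0138, "wx": 0, "wy": 0, "wz": 0.36}]
```

{"name": "jog_arm", "arguments": {"plan": [{"x": 0.003, "y": 0.0, "z": 0.0072, "wx": 0, "wy": 0, "wz": 0.03}, {"x": 0.003, "y": 0.001, "z": 0.0078, "wx": 0, "wy": 0, "wz": 0.06}, {"x": 0.003, "y": 0.002, "z": 0.0084, "wx": 0, "wy": 0, "wz": 0.09}, {"x": 0.003, "y": 0.003, "z": 0.009, "wx": 0, "wy": 0, "wz": 0.12}, {"x": 0.002, "y": 0.004, "z": 0.0096, "wx": 0, "wy": 0, "wz": 0.15}, {"x": 0.002, "y": 0.004, "z": 0.0102, "wx": 0, "wy": 0, "wz": 0.18}, {"x": 0.002, "y": 0.005, "z": 0.0108, "wx": 0, "wy": 0, "wz": 0.21}, {"x": 0.001, "y": 0.006, "z": 0.0114, "wx": 0, "wy": 0, "wz": 0.24}, {"x": 0, "y": 0.006, "z": 0.012, "wx": 0, "wy": 0, "wz": 0.27}, {"x": 0, "y": 0.007, "z": 0.0126, "wx": 0, "wy": 0, "wz": 0.3}, {"x": -0.001, "y": 0.007, "z": 0.0132, "wx": 0, "wy": 0, "wz": 0.33}, {"x": -0.002, "y": 0.008, "z": 0.0138, "wx": 0, "wy": 0, "wz": 0.36}]}}

```text
t: 11.83
eef_pos: [0.4171, -0.1999, 0.0862]
tool_rot: [0.003, 0.771, 0.637, 0.0]
contact_force: [-3.1, 7.2, 20.7]
gripper_width: 0.345
```

```bash
python3 - <<'E'
from h import *
rel([.4153,-.2014,.08456],79)
turn([.4150,-.2032],.0018,.08456,5.4,12)
cams.read_camera('top');o=monitor.get_obs();print(o['eef_pos'].round(5),o['contact_force'].round(2),o['torque'].round(3))
E
```

```text
t 11.83 pos [ 0.4171 -0.1999  0.0862] rot [0.003 0.771 0.637 0.   ] yaw 79.2 q [ 0.47  0.35 -0.18  2.17  0.11  0.63  0.02] F [-3.1  7.2 20.7] gw 0.345
rel [-0.009  -0.0072  0.0083] wz 0.0009
[{"x": -0.009, "y": -0.006, "z": 0.0089, "wx": 0, "wy": 0, "wz": 0.03}, {"x": -0.009, "y": -0.005, "z": 0.0095, "wx": 0, "wy": 0, "wz": 0.06}, {"x": -0.01, "y": -0.004, "z": 0.0101, "wx": 0, "wy": 0, "wz": 0.09}, {"x": -0.01, "y": -0.004, "z": 0.0107, "wx": 0, "wy": 0, "wz": 0.12}, {"x": -0.01, "y": -0.003, "z": 0.0113, "wx": 0, "wy": 0, "wz": 0.15}, {"x": -0.011, "y": -0.002, "z": 0.0119, "wx": 0, "wy": 0, "wz": 0.18}, {"x": -0.011, "y": -0.001, "z": 0.0125, "wx": 0, "wy": 0, "wz": 0.21}, {"x": -0.012, "y": -0.001, "z": 0.0131, "wx": 0, "wy": 0, "wz": 0.24}, {"x": -0.012, "y": -0.0, "z": 0.0137, "wx": 0, "wy": 0, "wz": 0.27}, {"x": -0.013, "y": 0.0, "z": 0.0143, "wx": 0, "wy": 0, "wz": 0.3}, {"x": -0.014, "y": 0.001, "z": 0.0149, "wx": 0, "wy": 0, "wz": 0.33}, {"x": -0.014, "y": 0.001, "z": 0.0155, "wx": 0, "wy": 0, "wz": 0.36}]
[ 0.41712 -0.19984  0.08621] [-3.02  7.04 19.87] [ 1.842  0.98  -0.046]
```

```bash
cat >> h.py <<'E'
def fit(P):
    A=[];b=[]
    for x,y,d in P:
        c,s=np.cos(np.radians(d)),np.sin(np.radians(d)); A+=[[1,0,c,s],[0,1,s,-c]]; b+=[x,y]
    r=np.linalg.lstsq(np.array(A),np.array(b),rcond=None); print('fit',r[0].round(5),r[1]); return r[0]
def turn2(f,zc,degrow,n,hold=0):
    o=monitor.get_obs(); y0=yaw(o); p=o['eef_pos']; a=np.radians(y0); c,s=np.cos(a),np.sin(a); out=[]
    for i in range(1,n+1):
        g=degrow*i; b=np.radians(y0-g); C,Q=np.cos(b),np.sin(b)
        d=np.array([f[0]+f[2]*C+f[3]*Q,f[1]+f[2]*Q-f[3]*C])-p[:2]; z=zc-g/360*.008
        out.append(dict(x=round((d[0]*c+d[1]*s)/.2,3),y=round((d[0]*s-d[1]*c)/.2,3),z=round((p[2]-z)/.2,4),wx=0,wy=0,wz=round(g/180,3)))
    print(json.dumps(out))
E
python3 - <<'E'
from h import *
f=fit([(.4138,-.2041,176.6),(.41415,-.20248,144.1),(.41712,-.19984,79.2)])
turn2(f,.0845,5.4,12)
E
```

```text
fit [ 0.4174  -0.20349  0.00344 -0.00096] [1.03857702e-07]
[{"x": -0.0, "y": 0.002, "z": 0.0091, "wx": 0, "wy": 0, "wz": 0.03}, {"x": 0.0, "y": 0.003, "z": 0.0097, "wx": 0, "wy": 0, "wz": 0.06}, {"x": 0.0, "y": 0.005, "z": 0.0103, "wx": 0, "wy": 0, "wz": 0.09}, {"x": 0.0, "y": 0.007, "z": 0.0109, "wx": 0, "wy": 0, "wz": 0.12}, {"x": -0.0, "y": 0.008, "z": 0.0115, "wx": 0, "wy": 0, "wz": 0.15}, {"x": -0.001, "y": 0.01, "z": 0.0121, "wx": 0, "wy": 0, "wz": 0.18}, {"x": -0.001, "y": 0.012, "z": 0.0127, "wx": 0, "wy": 0, "wz": 0.21}, {"x": -0.002, "y": 0.013, "z": 0.0133, "wx": 0, "wy": 0, "wz": 0.24}, {"x": -0.003, "y": 0.015, "z": 0.0139, "wx": 0, "wy": 0, "wz": 0.27}, {"x": -0.004, "y": 0.016, "z": 0.0145, "wx": 0, "wy": 0, "wz": 0.3}, {"x": -0.005, "y": 0.017, "z": 0.0151, "wx": 0, "wy": 0, "wz": 0.33}, {"x": -0.006, "y": 0.018, "z": 0.0157, "wx": 0, "wy": 0, "wz": 0.36}]
```

{"name": "jog_arm", "arguments": {"plan": [{"x": 0, "y": 0.002, "z": 0.0091, "wx": 0, "wy": 0, "wz": 0.03}, {"x": 0, "y": 0.003, "z": 0.0097, "wx": 0, "wy": 0, "wz": 0.06}, {"x": 0, "y": 0.005, "z": 0.0103, "wx": 0, "wy": 0, "wz": 0.09}, {"x": 0, "y": 0.007, "z": 0.0109, "wx": 0, "wy": 0, "wz": 0.12}, {"x": 0, "y": 0.008, "z": 0.0115, "wx": 0, "wy": 0, "wz": 0.15}, {"x": -0.001, "y": 0.01, "z": 0.0121, "wx": 0, "wy": 0, "wz": 0.18}, {"x": -0.001, "y": 0.012, "z": 0.0127, "wx": 0, "wy": 0, "wz": 0.21}, {"x": -0.002, "y": 0.013, "z": 0.0133, "wx": 0, "wy": 0, "wz": 0.24}, {"x": -0.003, "y": 0.015, "z": 0.0139, "wx": 0, "wy": 0, "wz": 0.27}, {"x": -0.004, "y": 0.016, "z": 0.0145, "wx": 0, "wy": 0, "wz": 0.3}, {"x": -0.005, "y": 0.017, "z": 0.0151, "wx": 0, "wy": 0, "wz": 0.33}, {"x": -0.006, "y": 0.018, "z": 0.0157, "wx": 0, "wy": 0, "wz": 0.36}]}}

```text
t: 12.88
eef_pos: [0.4214, -0.2018, 0.0847]
tool_rot: [0.002, 0.993, 0.12, 0.003]
contact_force: [-4.0, 1.4, 20.5]
gripper_width: 0.341
```

```bash
python3 - <<'E'
from h import *
rel([.4153,-.2014,.08306],79)
cams.read_camera('top');o=monitor.get_obs();print(o['eef_pos'].round(5),o['contact_force'].round(2),o['torque'].round(3))
f=fit([(.4138,-.2041,176.6),(.41415,-.20248,144.1),(.41712,-.19984,79.2),(*o['eef_pos'][:2],yaw(o))])
turn2(f,.08306,5.4,12)
E
```

```text
t 12.88 pos [ 0.4214 -0.2018  0.0847] rot [0.002 0.993 0.12  0.003] yaw 13.8 q [ 0.24  0.35  0.09  2.18 -0.05  0.61 -0.97] F [-4.   1.4 20.5] gw 0.341
rel [-0.0293 -0.0091  0.0083] wz -0.3623
[ 0.42142 -0.20181  0.08467] [-4.84  2.69 19.6 ] [ 0.666  1.323 -0.037]
fit [ 0.4177  -0.20365  0.00378 -0.00101] [3.54426527e-07]
[{"x": -0.001, "y": 0.001, "z": 0.0087, "wx": 0, "wy": 0, "wz": 0.03}, {"x": -0.001, "y": 0.003, "z": 0.0093, "wx": 0, "wy": 0, "wz": 0.06}, {"x": -0.001, "y": 0.005, "z": 0.0099, "wx": 0, "wy": 0, "wz": 0.09}, {"x": -0.001, "y": 0.007, "z": 0.0105, "wx": 0, "wy": 0, "wz": 0.12}, {"x": -0.001, "y": 0.009, "z": 0.0111, "wx": 0, "wy": 0, "wz": 0.15}, {"x": -0.002, "y": 0.011, "z": 0.0117, "wx": 0, "wy": 0, "wz": 0.18}, {"x": -0.002, "y": 0.012, "z": 0.0123, "wx": 0, "wy": 0, "wz": 0.21}, {"x": -0.003, "y": 0.014, "z": 0.0129, "wx": 0, "wy": 0, "wz": 0.24}, {"x": -0.004, "y": 0.015, "z": 0.0135, "wx": 0, "wy": 0, "wz": 0.27}, {"x": -0.005, "y": 0.017, "z": 0.0141, "wx": 0, "wy": 0, "wz": 0.3}, {"x": -0.006, "y": 0.018, "z": 0.0147, "wx": 0, "wy": 0, "wz": 0.33}, {"x": -0.008, "y": 0.02, "z": 0.0153, "wx": 0, "wy": 0, "wz": 0.36}]
```

{"name": "jog_arm", "arguments": {"plan": [{"x": -0.001, "y": 0.001, "z": 0.0092, "wx": 0, "wy": 0, "wz": 0.03}, {"x": -0.001, "y": 0.003, "z": 0.0098, "wx": 0, "wy": 0, "wz": 0.06}, {"x": -0.001, "y": 0.005, "z": 0.0104, "wx": 0, "wy": 0, "wz": 0.09}, {"x": -0.001, "y": 0.007, "z": 0.011, "wx": 0, "wy": 0, "wz": 0.12}, {"x": -0.001, "y": 0.009, "z": 0.0116, "wx": 0, "wy": 0, "wz": 0.15}, {"x": -0.002, "y": 0.011, "z": 0.0122, "wx": 0, "wy": 0, "wz": 0.18}, {"x": -0.002, "y": 0.012, "z": 0.0128, "wx": 0, "wy": 0, "wz": 0.21}, {"x": -0.003, "y": 0.014, "z": 0.0134, "wx": 0, "wy": 0, "wz": 0.24}, {"x": -0.004, "y": 0.015, "z": 0.014, "wx": 0, "wy": 0, "wz": 0.27}, {"x": -0.005, "y": 0.017, "z": 0.0146, "wx": 0, "wy": 0, "wz": 0.3}, {"x": -0.006, "y": 0.018, "z": 0.0152, "wx": 0, "wy": 0, "wz": 0.33}, {"x": -0.008, "y": 0.02, "z": 0.0158, "wx": 0, "wy": 0, "wz": 0.36}]}}

```text
t: 13.93
eef_pos: [0.4206, -0.2064, 0.0828]
tool_rot: [0.0, 0.9, -0.435, 0.003]
contact_force: [-6.8, 1.3, 21.1]
gripper_width: 0.342
```

```bash
python3 - <<'E'
from h import *
rel([.4153,-.2014,.0815],79)
cams.read_camera('top');o=monitor.get_obs();print(o['eef_pos'].round(5),o['contact_force'].round(2),o['torque'].round(3))
f=fit([(.4138,-.2041,176.6),(.41415,-.20248,144.1),(.41712,-.19984,79.2),(.4214,-.2018,13.8),(*o['eef_pos'][:2],yaw(o))])
turn2(f,.08151,5.4,12)
E
```

```text
t 13.93 pos [ 0.4206 -0.2064  0.0828] rot [ 0.     0.9   -0.435  0.003] yaw -51.6 q [ 0.01  0.37  0.38  2.19 -0.24  0.61 -1.92] F [-6.8  1.3 21.1] gw 0.342
rel [-0.036   0.0052  0.0065] wz -0.7257
[ 0.42056 -0.20642  0.08274] [-7.39  1.38 21.25] [ 0.401  1.901 -0.004]
fit [ 0.41762 -0.20375  0.00383 -0.00089] [4.66466178e-07]
[{"x": -0.0, "y": 0.001, "z": 0.0068, "wx": 0, "wy": 0, "wz": 0.03}, {"x": 0.0, "y": 0.003, "z": 0.0074, "wx": 0, "wy": 0, "wz": 0.06}, {"x": 0.0, "y": 0.004, "z": 0.008, "wx": 0, "wy": 0, "wz": 0.09}, {"x": -0.0, "y": 0.006, "z": 0.0086, "wx": 0, "wy": 0, "wz": 0.12}, {"x": -0.0, "y": 0.008, "z": 0.0092, "wx": 0, "wy": 0, "wz": 0.15}, {"x": -0.001, "y": 0.01, "z": 0.0098, "wx": 0, "wy": 0, "wz": 0.18}, {"x": -0.002, "y": 0.012, "z": 0.0104, "wx": 0, "wy": 0, "wz": 0.21}, {"x": -0.003, "y": 0.013, "z": 0.011, "wx": 0, "wy": 0, "wz": 0.24}, {"x": -0.004, "y": 0.015, "z": 0.0116, "wx": 0, "wy": 0, "wz": 0.27}, {"x": -0.005, "y": 0.016, "z": 0.0122, "wx": 0, "wy": 0, "wz": 0.3}, {"x": -0.006, "y": 0.018, "z": 0.0128, "wx": 0, "wy": 0, "wz": 0.33}, {"x": -0.007, "y": 0.019, "z": 0.0134, "wx": 0, "wy": 0, "wz": 0.36}]
```

{"name": "jog_arm", "arguments": {"plan": [{"x": 0, "y": 0.001, "z": 0.0068, "wx": 0, "wy": 0, "wz": 0.03}, {"x": 0, "y": 0.003, "z": 0.0074, "wx": 0, "wy": 0, "wz": 0.06}, {"x": 0, "y": 0.004, "z": 0.008, "wx": 0, "wy": 0, "wz": 0.09}, {"x": 0, "y": 0.006, "z": 0.0086, "wx": 0, "wy": 0, "wz": 0.12}, {"x": 0, "y": 0.008, "z": 0.0092, "wx": 0, "wy": 0, "wz": 0.15}, {"x": -0.001, "y": 0.01, "z": 0.0098, "wx": 0, "wy": 0, "wz": 0.18}, {"x": -0.002, "y": 0.012, "z": 0.0104, "wx": 0, "wy": 0, "wz": 0.21}, {"x": -0.003, "y": 0.013, "z": 0.011, "wx": 0, "wy": 0, "wz": 0.24}, {"x": -0.003, "y": 0.013, "z": 0.011, "wx": 0, "wy": 0, "wz": 0.24}]}}

```text
t: 14.73
eef_pos: [0.4178, -0.2076, 0.0816]
tool_rot: [0.001, -0.673, 0.74, -0.002]
contact_force: [-6.6, 1.2, 22.2]
gripper_width: 0.35
```

```bash
python3 - <<'E'
from h import *
rel([.4153,-.2014,.0805],79)
cams.read_camera('top');o=monitor.get_obs();print(o['eef_pos'].round(5),o['contact_force'].round(2),o['torque'].round(3))
E
```

```text
t 14.73 pos [ 0.4178 -0.2076  0.0816] rot [ 0.001 -0.673  0.74  -0.002] yaw -95.5 q [-0.15  0.41  0.58  2.2  -0.38  0.62 -2.53] F [-6.6  1.2 22.2] gw 0.35
rel [-0.0295  0.0156  0.0053] wz -0.9692
[ 0.41787 -0.20755  0.08159] [-7.85  1.93 21.61] [ 0.571  1.99  -0.003]
```

{"name": "jog_arm", "arguments": {"plan": [{"x": 0, "y": 0, "z": -0.008, "wx": 0, "wy": 0, "wz": 0}, {"x": 0, "y": 0, "z": -0.017, "wx": 0, "wy": 0, "wz": 0}, {"x": 0, "y": 0, "z": -0.017, "wx": 0, "wy": 0, "wz": 0}, {"x": 0, "y": 0, "z": -0.017, "wx": 0, "wy": 0, "wz": 0}]}}

```text
t: 15.12
eef_pos: [0.4179, -0.2076, 0.0855]
tool_rot: [0.001, -0.674, 0.739, -0.002]
contact_force: [-3.3, 0.0, 11.3]
gripper_width: 0.346
```

```bash
python3 - <<'E'
from h import *
rel([.4178,-.2076,.16],-75)
cams.read_camera('top');o=monitor.get_obs();print(o['eef_pos'].round(5),o['contact_force'].round(2),o['torque'].round(3))
E
```

```text
t 15.12 pos [ 0.4179 -0.2076  0.0855] rot [ 0.001 -0.674  0.739 -0.002] yaw -95.2 q [-0.15  0.4   0.58  2.2  -0.37  0.63 -2.53] F [-3.3  0.  11.3] gw 0.346
rel [-2.000e-04  4.000e-04 -3.725e-01] wz -0.1124
[ 0.41791 -0.20764  0.08548] [-3.42 -0.3  11.85] [ 0.287  1.157 -0.039]
```

The tool sits 6.1 mm lower at the same light load, so the screw is home. I'm lifting off straight up.

{"name": "jog_arm", "arguments": {"plan": [{"x": 0, "y": 0, "z": -0.03, "wx": 0, "wy": 0, "wz": 0}, {"x": 0, "y": 0, "z": -0.07, "wx": 0, "wy": 0, "wz": 0}, {"x": 0, "y": 0, "z": -0.13, "wx": 0, "wy": 0, "wz": 0}, {"x": 0, "y": 0, "z": -0.2, "wx": 0, "wy": 0, "wz": 0}, {"x": 0, "y": 0, "z": -0.27, "wx": 0, "wy": 0, "wz": 0}, {"x": 0, "y": 0, "z": -0.3, "wx": 0, "wy": 0, "wz": 0}, {"x": 0, "y": 0, "z": -0.3, "wx": 0, "wy": 0, "wz": 0}]}}

```text
t: 15.75
eef_pos: [0.4188, -0.2077, 0.1469]
tool_rot: [0.002, -0.674, 0.738, -0.004]
contact_force: [0.4, -0.9, -1.6]
gripper_width: 0.346
```

```bash
python3 - <<'E'
from h import *
rel([.4248,-.3592,.14],-75)
a=snap('scene','s5.png')
print([(finder.place_of('scene',n)[:1]) for n in('driver','screw_top')])
z=cv2.resize(a[110:220,180:300,::-1],None,fx=5,fy=5,interpolation=cv2.INTER_CUBIC)
cv2.imwrite('pics/z5.png',z)
E
```

```text
t 15.75 pos [ 0.4188 -0.2077  0.1469] rot [ 0.002 -0.674  0.738 -0.004] yaw -95.2 q [-0.24  0.29  0.67  2.16 -0.26  0.76 -2.63] F [ 0.4 -0.9 -1.6] gw 0.346
rel [ 0.7515 -0.0984  0.0345] wz -0.1122
[[{'location': [340.4, 213.4], 'confidence': 0.75}], [{'location': [244.0, 197.9], 'confidence': 0.62}]]
```

View pics/z5.png

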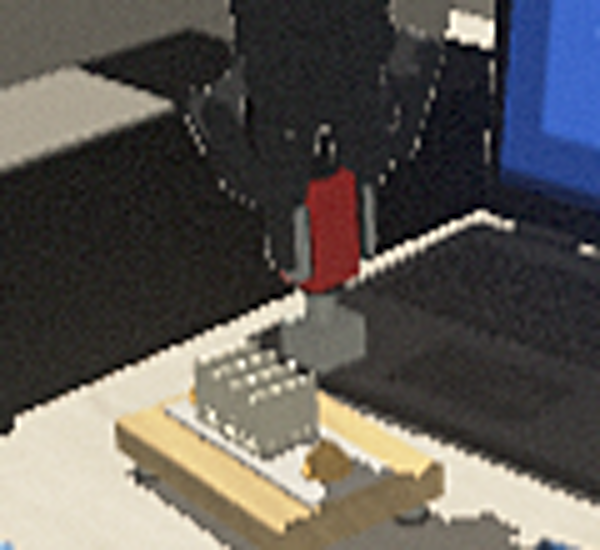

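{"name": "jog_arm", "arguments": {"plan": [{"x": 0.08, "y": -0.01, "z": 0, "wx": 0, "wy": 0, "wz": -0.02}, {"x": 0.18, "y": -0.03, "z": 0, "wx": 0, "wy": 0, "wz": -0.04}, {"x": 0.3, "y": -0.045, "z": 0, "wx": 0, "wy": 0, "wz": -0.06}, {"x": 0.42, "y": -0.06, "z": 0, "wx": 0, "wy": 0, "wz": -0.08}, {"x": 0.54, "y": -0.08, "z": 0, "wx": 0, "wy": 0, "wz": -0.1}, {"x": 0.65, "y": -0.09, "z": 0, "wx": 0, "wy": 0, "wz": -0.112}, {"x": 0.73, "y": -0.1, "z": 0.03, "wx": 0, "wy": 0, "wz": -0.112}, {"x": 0.767, "y": -0.108, "z": 0.06, "wx": 0, "wy": 0, "wz": -0.112}, {"x": 0.767, "y": -0.108, "z": 0.1, "wx": 0, "wy": 0, "wz": -0.112}, {"x": 0.767, "y": -0.108, "z": 0.15, "wx": 0, "wy": 0, "wz": -0.112}, {"x": 0.767, "y": -0.108, "z": 0.18, "wx": 0, "wy": 0, "wz": -0.112}, {"x": 0.767, "y": -0.108, "z": 0.18, "wx": 0, "wy": 0, "wz": -0.112}]}}

```text
t: 16.9
eef_pos: [0.4244, -0.3596, 0.1072]
tool_rot: [-0.001, 0.794, -0.608, 0.0]
contact_force: [-0.2, -0.2, -1.2]
gripper_width: 0.344
```

```bash
python3 - <<'E'
from h import *
rel([.4264,-.3624,.0563],-75)
a=snap('scene','s6.png')
print([(finder.place_of('scene',n)[:1]) for n in('driver','stand')], proj('scene',[.4255,-.359,.032]))
z=cv2.resize(a[145:255,235:355,::-1],None,fx=5,fy=5,interpolation=cv2.INTER_CUBIC)
cv2.imwrite('pics/z6.png',z)
E
```

```text
t 16.9 pos [ 0.4244 -0.3596  0.1072] rot [-0.001  0.794 -0.608  0.   ] yaw -74.9 q [ 0.18  0.49  0.54  1.98 -0.35  0.77 -1.96] F [-0.2 -0.2 -1.2] gw 0.344
rel [ 0.0162 -0.006   0.2544] wz 0.0003
[[{'location': [292.6, 217.7], 'confidence': 0.59}], [{'location': [294.0, 239.6], 'confidence': 0.76}]] [292.89597378 226.69293679]
```

View pics/z6.png

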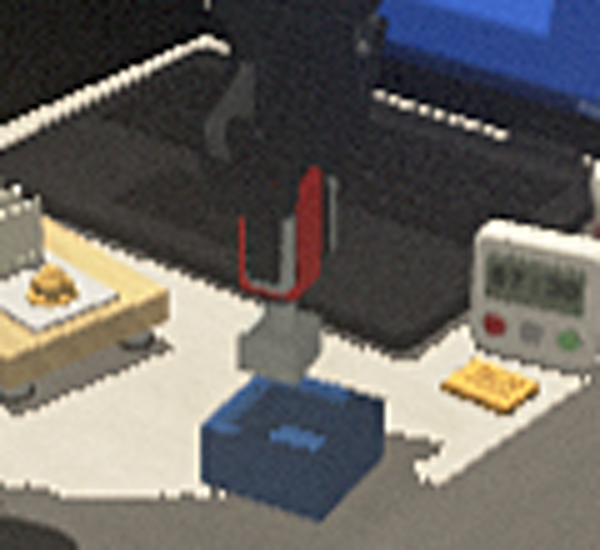

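The screw is visibly seated now. The socket (about (291,220)) is a little left of the well centre (293,227), so I correct that and lower.

{"name": "jog_arm", "arguments": {"plan": [{"x": 0.02, "y": -0.008, "z": 0, "wx": 0, "wy": 0, "wz": 0}, {"x": 0.02, "y": -0.008, "z": 0, "wx": 0, "wy": 0, "wz": 0}, {"x": 0.02, "y": -0.008, "z": 0.03, "wx": 0, "wy": 0, "wz": 0}, {"x": 0.02, "y": -0.008, "z": 0.07, "wx": 0, "wy": 0, "wz": 0}, {"x": 0.02, "y": -0.008, "z": 0.11, "wx": 0, "wy": 0, "wz": 0}, {"x": 0.02, "y": -0.008, "z": 0.14, "wx": 0, "wy": 0, "wz": 0}, {"x": 0.02, "y": -0.008, "z": 0.16, "wx": 0, "wy": 0, "wz": 0}, {"x": 0.02, "y": -0.008, "z": 0.18, "wx": 0, "wy": 0, "wz": 0}, {"x": 0.02, "y": -0.008, "z": 0.2, "wx": 0, "wy": 0, "wz": 0}, {"x": 0.02, "y": -0.008, "z": 0.22, "wx": 0, "wy": 0, "wz": 0}, {"x": 0.02, "y": -0.008, "z": 0.235, "wx": 0, "wy": 0, "wz": 0}, {"x": 0.02, "y": -0.008, "z": 0.235, "wx": 0, "wy": 0, "wz": 0}]}}

```text
t: 18.05
eef_pos: [0.428, -0.3645, 0.0618]
tool_rot: [-0.001, 0.793, -0.609, 0.002]
contact_force: [0.4, -0.7, -2.6]
gripper_width: 0.346
```

{"name": "jog_arm", "arguments": {"plan": [{"x": -0.008, "y": 0.004, "z": 0.008, "wx": 0, "wy": 0, "wz": 0}, {"x": -0.008, "y": 0.004, "z": 0.016, "wx": 0, "wy": 0, "wz": 0}, {"x": -0.008, "y": 0.004, "z": 0.023, "wx": 0, "wy": 0, "wz": 0}, {"x": -0.008, "y": 0.004, "z": 0.027, "wx": 0, "wy": 0, "wz": 0}, {"x": -0.008, "y": 0.004, "z": 0.027, "wx": 0, "wy": 0, "wz": 0}]}}

```text
t: 18.47
eef_pos: [0.4268, -0.3632, 0.0564]
tool_rot: [-0.001, 0.793, -0.609, 0.002]
contact_force: [-0.4, 0.6, -2.1]
gripper_width: 0.346
```

{"name": "jog_arm", "arguments": {"plan": [{"x": 0, "y": 0, "z": 0.005, "wx": 0, "wy": 0, "wz": 0}, {"x": 0, "y": 0, "z": 0.009, "wx": 0, "wy": 0, "wz": 0}, {"x": 0, "y": 0, "z": 0.009, "wx": 0, "wy": 0, "wz": 0}]}}

```text
t: 18.72
eef_pos: [0.427, -0.3635, 0.0562]
tool_rot: [-0.001, 0.793, -0.609, 0.002]
contact_force: [-3.4, 4.2, 17.0]
gripper_width: 0.343
```

Contact with the well floor at 17 N. I'm releasing with the pose held, then backing straight up.

{"name": "jog_arm", "arguments": {"plan": [{"x": 0, "y": 0, "z": 0, "wx": 0, "wy": 0, "wz": 0}, {"x": 0, "y": 0, "z": 0, "wx": 0, "wy": 0, "wz": 0}, {"x": 0, "y": 0, "z": 0, "wx": 0, "wy": 0, "wz": 0}, {"x": 0, "y": 0, "z": 0, "wx": 0, "wy": 0, "wz": 0}, {"x": 0, "y": 0, "z": 0, "wx": 0, "wy": 0, "wz": 0}, {"x": 0, "y": 0, "z": 0, "wx": 0, "wy": 0, "wz": 0}, {"x": 0, "y": 0, "z": 0, "wx": 0, "wy": 0, "wz": 0}, {"x": 0, "y": 0, "z": 0, "wx": 0, "wy": 0, "wz": 0}], "hand": 1}}

```text
t: 19.38
eef_pos: [0.4269, -0.3635, 0.0561]
tool_rot: [-0.001, 0.793, -0.609, 0.002]
contact_force: [-0.4, 0.3, -0.4]
gripper_width: 0.999
```

{"name": "jog_arm", "arguments": {"plan": [{"x": 0, "y": 0, "z": -0.05, "wx": 0, "wy": 0, "wz": 0}, {"x": 0, "y": 0, "z": -0.12, "wx": 0, "wy": 0, "wz": 0}, {"x": 0, "y": 0, "z": -0.22, "wx": 0, "wy": 0, "wz": 0}, {"x": 0, "y": 0, "z": -0.35, "wx": 0, "wy": 0, "wz": 0}, {"x": 0, "y": 0, "z": -0.5, "wx": 0, "wy": 0, "wz": 0}, {"x": 0, "y": 0, "z": -0.65, "wx": 0, "wy": 0, "wz": 0}, {"x": 0, "y": 0, "z": -0.7, "wx": 0, "wy": 0, "wz": 0}, {"x": 0, "y": 0, "z": -0.7, "wx": 0, "wy": 0, "wz": 0}]}}

```text
t: 20.05
eef_pos: [0.4276, -0.3648, 0.1995]
tool_rot: [-0.002, 0.793, -0.609, 0.005]
contact_force: [0.3, 0.6, -0.3]
gripper_width: 1.004
```

```bash
python3 - <<'E'
from h import *
rel([.4264,-.3624,.2],-75)
a=snap('scene','s7.png')
for n in('driver','driver_grip','stand','mouse','timer','usb_stick','cassette_a'): print(n,[(np.round(x['location'],1).tolist(),round(x['confidence'],2)) for x in finder.place_of('scene',n)[:2]])
z=cv2.resize(a[145:285,185:375,::-1],None,fx=4,fy=4,interpolation=cv2.INTER_CUBIC)
cv2.imwrite('pics/z7.png',z)
E
```

```text
t 20.05 pos [ 0.4276 -0.3648  0.1995] rot [-0.002  0.793 -0.609  0.005] yaw -75.0 q [ 0.12  0.36  0.61  1.9  -0.26  0.94 -2.03] F [ 0.3  0.6 -0.3] gw 1.004
rel [-0.0134  0.0027 -0.0023] wz -0.0001
driver [([292.4, 238.7], 0.91)]
driver_grip [([291.8, 213.2], 0.76)]
stand [([293.1, 242.4], 0.6), ([226.7, 242.0], 0.32)]
mouse [([230.9, 271.0], 0.93)]
timer [([340.4, 214.1], 0.61)]
usb_stick [([358.0, 207.4], 0.45)]
cassette_a [([334.7, 223.6], 0.61), ([230.0, 246.7], 0.47)]
```

View pics/z7.png

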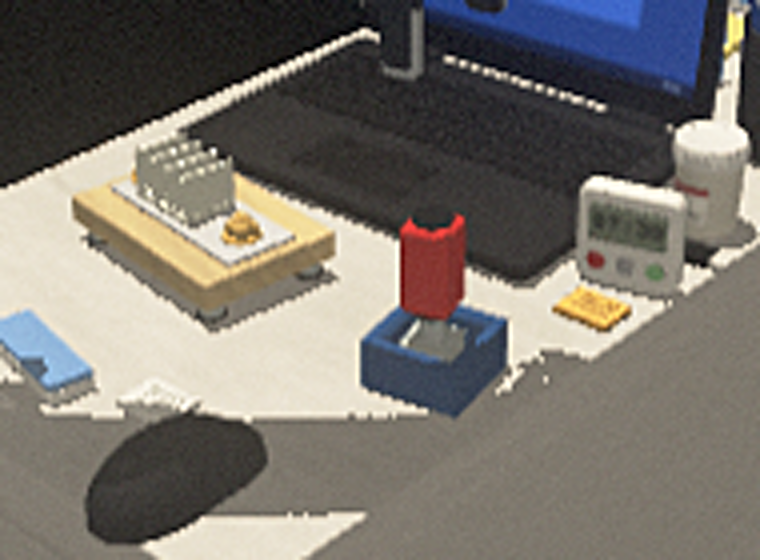

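The driver stands upright down in the well ((292,238), stand at (293,242)). The screw flange is on the plate, bystanders are where they were, and the gripper is clear, so I'm handing in.

```bash
python3 -c "
from station import bot
print(bot.hand_in())"
```

```text
the job is handed in; nothing more can be done
None
```

The brass screw is driven home and the driver is back upright in its stand. The job was handed in at about 20 s; hand-in reports no verdict.

**What I did:** I gripped the driver with 100 N and fitted it over the proud screw. I turned it about 270° clockwise with an estimated push of about 22–23 N (wrist reading plus the driver's weight). I then lifted off, lowered the driver into the well and released it.

**Last checks:**
- **Screw depth:** at a similar light load of about 10–12 N, the tool sat 6.1 mm lower than at the start. The last picture shows the flange down on the plate.
- **Driver:** it stands upright in the well, released. The open gripper is about 14 cm above where it let go, and the wrist force reads near zero.
- **Bystanders:** the pictures show none moved. The networks' positions agree with the first picture to about 3 pixels for the mouse, timer and USB stick. For the cassettes they were unreliable, so there I rely on the picture.

**What did not go cleanly:**
- **Tilt in the grip:** the driver sat a few mm off-centre and slightly tilted, so the tool had to orbit a little while turning. Sideways force on the tool reached about 9 N, and total force on the screw was about 25 N by estimate.
- **Slip:** I could not measure how far the screw spun without biting. The sink matched about 8 mm a turn, so any slip should be small.

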